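Pop a carton out of the spring dispenser and trap it on the ledge

TASK

Press down the key of the loaded carton dispenser with one fingertip and, with the other finger, stop the carton that pops out while it is still wholly on the ledge, at least 20 mm out from its starting place, before it shoots off the front. Finish holding it there: key still held well down, carton resting against your finger; never lift, tip or drop the carton. Leave the empty dispenser's key and everything else on the bench alone.

Things in the scene. Friction and masses are not known exactly. Their poses are not given: they have to be found in the camera images.
- dispenser: the LOADED dispenser: a fixed grey and metal carton dispenser, 265 mm long with its drop tray, in which a carton sits; origin on the bench under the middle of its deck. Own axes: x to its back, y to its key side, z up; cartons leave towards -x. Level deck, top at z = 60 mm, x = -85 (open front end) to 86 mm. Back wall 45 mm, side walls behind x = 0 20 mm above the deck, outer faces at y = +-36 mm
- ledge (a point): point on the deck's top in the middle of the loaded dispenser's ledge (x = -42, y = 0, z = 60 mm of the dispenser). The ledge is the deck's front part, x = -85 to 0 mm, open above, with side rails only 6 mm high at y = +-32 to +-36 mm. A grey drop tray 110 mm wide, 32 mm high, stands in front of it, x = -176 to -86 mm
- carton: the cardboard carton in the loaded dispenser: 50 mm (its x) by 60 mm (its y) by 40 mm high, about 0.1 kg; origin: centre of its underside, axes along the dispenser's. It starts centred at x = 25, y = 0, z = 60 mm of the dispenser, front face at x = 0, held back by a steel tooth that stands 7 mm out of the deck at x = -6.5 to -0.5 mm and is joined to the key
- key (a joint): travel of the loaded dispenser's key: 0 = up, 0.012 m = fully down. Spring return: 2.4 N to start, 6 N fully down, up to 3 N more while the tooth holds the carton. The tooth sinks with it and frees the carton at about 7 mm; if the key is let up again the tooth rises under the carton
- key_top (a point): centre of the top of the loaded dispenser's key, a black pad 34 mm (x) by 30 mm (y) beside the ledge, at x = -40, y = 62 mm of the dispenser; z = 88 mm when up, 76 mm fully down; moves with it. The block below it spans x = -63 to -17, y = 41 to 83 mm, up to z = 62 mm
- sled (a joint): travel of the loaded dispenser's spring sled (a grey plate 58 mm wide, 38 mm high, behind the carton) towards the dispenser's -x: 0 = back, 0.120 m = end of stroke. It pushes the carton with 3.6 N at first, 2.2 N at the end: once freed, the carton runs out at 0.2 to 0.3 m/s and falls off the front in 0.5 to 1 s unless something stands in its way
- empty_dispenser: a second dispenser of the same shape and axes as the loaded one, its key in the same place, but with no carton: its sled stands far forward (face at x = -69 mm). To be left alone
- empty_key (a joint): travel of the empty dispenser's key, 0 = up, 0.012 m = down
- tape_roll: loose roll of tape, ring 80 mm across, 24 mm high; origin: centre of its underside; a bystander
- screw_jar: loose clear jar with a white lid, 48 mm across, 65 mm high; origin: centre of its underside; a bystander
- spare_carton: loose spare cardboard carton 50 x 60 x 40 mm high standing on the bench, not in a dispenser; origin: centre of its underside; a bystander
- screwdriver: loose screwdriver 190 mm long lying on the bench; a bystander
- cup: loose white ceramic cup, 72 mm across, 85 mm high; origin: centre of its underside; a bystander
- wrench: loose wrench 170 mm long lying on the bench; a bystander
- long_carton: loose long carton 45 x 110 x 35 mm high; origin: centre of its underside; a bystander
Things that resemble listed ones, but are neither listed nor needed, are in the scene too. Leave any blue or red look-alike of the carton alone.

How it is judged:
By the outcome, as a careful person would: the job done as asked, in the order asked, and still so for the second after the job is handed in, while the arm keeps its last pose, push and grip.
It also fails if it takes over 32 s, if anything falls off the work surface, if the arm or the gripper's body presses on something with over 40 N, if the wrist force passes 120 N, or if a joint passes its speed limit or range.

ROBOT

A 7-joint arm with a two-finger parallel gripper is mounted at the origin on the work surface. World frame = base frame: x ahead of the robot, y to its left, z up, the work surface at z = 0. Lengths are in m, angles in degrees, forces in N, time in s.
With the tool pointing down it reaches from about 0.425 to 0.875 m from the base axis. Payload 4.7 kg.
Tool frame: the origin (TCP) lies between the finger pads; the fingertips stand 8 mm ahead of it and the grasp point (between the pads) lies 11 mm behind it; z points along the fingers, y is the line along which they close (so a half turn about z gives the same grasp; the last joint's range is limited). The gripper opens to 87 mm and grips with 3 to 60 N. Pads are 19 mm wide; open, the fingers measure 117 mm over their backs; the gripper's body (75 mm by 190 mm) begins 51 mm behind the grasp point.
Start: joints at [-71.156, 18.392, -4.016, 83.108, 1.295, 78.541, -3.26], TCP at [0.201, 0.618, 0.231] pointing down, gripper open.
Joint ranges: [-163.93, 163.93], [-17.29, 119.83], [-79.2, 71.16], [3.27, 140.29], [-89.18, 269.18], [5.43, 117.66], [-154.24, 154.24]. Speed limits (degrees/s): [147.25, 147.25, 180, 180, 180, 180, 180].

INTERFACE

Orientations are given as [roll, pitch, yaw] about the fixed x, y, z axes, in that order (R = Rz(yaw) Ry(pitch) Rx(roll)).
In Python, from cell import env, viewer gives the robot as it stands. The module is installed in compiled form; this text tells all that it offers.
- The arm moves only by the tool arm_command, never from a script. Its argument "series" is a list of rows, each a list of 2 entries, a list of its own where there are three numbers: the shift along the tool's x, y, z in mm, then the turn about the tool's z in rad. A call has exactly 5 rows; each row is the pose to reach, as a shift and turn from the pose commanded when the call began, along the tool's axes at that moment; what a row does not reach only later rows make up. A row lasts 1/10 s, in which the tool goes at most 50 mm and 8.59 degrees, less where a joint would pass 70% of its speed; a pose out of reach is approached as far as the arm can. A call with a gripper value outside its range is refused whole. "grip" is the gripper command: -1 is fully open, 1 is shut, values between are in proportion, set as the call begins (left out, the last holds). The fingers move at their own pace and stop on an object; "grip_force" is the grip in N (left out, the last holds). Time passes only in rows, so rows that repeat a pose let the fingers close, or fill a call up. It gives the time, the measured TCP pose, the force, the opening and the grip force at its end, in the units of the state.
- env.get_obs(): the state, without advancing time (a new reading comes with each control period).
- viewer.read_camera(name): name is "scene" or "top" or "wrist"; returns (picture, depth): 384x512x3 uint8, blue, green, red; 384x512 float32, m along the optical axis (not along the pixel's ray), 0 where there is no reading.
- viewer.calibration(name): a dict with "K" (3x3 intrinsics, pixels), "T" (4x4, takes a point from camera to world coordinates); the wrist camera has in their place "hand_eye" (4x4, takes a point from camera to tool coordinates, whose origin is the TCP and whose axes are the flange's). Camera axes: x right, y up, looking along -z (the intrinsics and any distortion apply to the point x, -y, -z); pixel columns grow to the right and rows downward; lengths in m; the calibration is good to about 2 mm. The wrist camera is an equidistant fisheye: a pixel r from the principal point sees the ray r / f radians off the axis. A picture is of the moment at which its call begins: read the wrist's pose just before it. calibration takes no time and is no camera call.
- env.sign_off(): hands the job in; it is judged then, once.
The state is a dict: "time_s": time; "qpos": joint angles; "joint_velocities": joint speeds; "effort": joint torques, N m; "tool_pos": TCP position; "tool_rot": TCP orientation; "force": force on the tool from outside, world axes, zero at the start; "wrist_torque": the same for the moment, N m; "grip_width": finger opening in m; "grasp_force": force on a finger pad.
Only numpy, scipy, OpenCV 4.12 (cv2) and the standard library are available. Lean on these libraries where they do the work, as an engineer would, in place of code of your own. Each camera call takes 0.05 s, during which the arm holds its last target. There are 200 camera calls.

## Working session

There is one attempt and no reset: what is moved stays moved. The work goes in short steps, Python scripts to look and compute and a tool call to move; the robot and the scene stay as the last step left them, time stands still between calls to the robot, and variables do not carry over. Pictures are saved under pics/ and viewed, at most 10 in all, crops included, and the job is handed in when it is done.

Besides the shell and the picture viewer there is one more tool, called after "Request:" as a command line: name --argument value ..., lists and objects as JSON in quotes. arm_command: Moves the arm, as the interface text tells. Its arguments: {"type":"object","properties":{"series":{"type":"array"},"grip":{"type":"number"},"grip_force":{"type":"number"}},"required":["series"]}

```bash
mkdir -p pics
cat > h.py <<'E'
import numpy as np, cv2
from cell import env, viewer
from scipy.spatial.transform import Rotation as R
def cloud(name):
    im,d=viewer.read_camera(name); c=viewer.calibration(name); K=c['K'];T=np.array(c['T'])
    v,u=np.mgrid[:384,:512]
    p=np.stack([(u-K[0][2])/K[0][0]*d,-(v-K[1][2])/K[1][1]*d,-d],-1)
    return im,d,p@T[:3,:3].T+T[:3,3]
E
python3 - <<'E'
from h import *
for n in('scene','top'):
    im,d,P=cloud(n); np.savez(f'{n}.npz',im=im,d=d,P=P)
    cv2.imwrite(f'pics/{n}.png',cv2.resize(im,(800,600)))
    print({k:np.round(v,3).tolist() if not isinstance(v,str) else v for k,v in viewer.calibration(n).items()})
o=env.get_obs();print(o)
E
```

```text
{'K': [[410.042, 0.0, 264.227], [0.0, 410.042, 193.217], [0.0, 0.0, 1.0]], 'T': [[-0.01, -0.573, 0.819, 1.685], [1.0, -0.005, 0.009, 0.017], [-0.001, 0.819, 0.573, 0.854], [0.0, 0.0, 0.0, 1.0]]}
{'K': [[420.637, 0.0, 250.473], [0.0, 420.637, 187.514], [0.0, 0.0, 1.0]], 'T': [[0.021, 0.99, -0.139, 0.447], [-1.0, 0.02, -0.006, -0.016], [-0.003, 0.139, 0.99, 1.395], [0.0, 0.0, 0.0, 1.0]]}
{'time_s': 0.1, 'qpos': array([-71.15617867,  18.43510117,  -4.01502776,  83.16878144,
         1.2962001 ,  78.5409108 ,  -3.26058212]), 'joint_velocities': array([-0.0063718 , -0.01049099,  0.04132119, -0.23160371,  0.06707576,
        0.05252625, -0.05778094]), 'effort': array([ 1.10766202e-04, -4.92569232e+01, -4.05547908e-01, -3.13397133e+01,
       -6.41614501e-02,  3.94074759e-02,  8.34375487e-05]), 'tool_pos': array([0.20115644, 0.61757678, 0.22955992]), 'tool_rot': array([-1.79900505e+02,  6.84012396e-03,  1.61964978e+02]), 'force': array([-0.46491178, -0.00214188, -0.22062878]), 'wrist_torque': array([ 0.01174002, -0.02144972, -0.00878923]), 'grasp_force': 0.0, 'grip_width': 0.08688984252986061}
```

View pics/top.png

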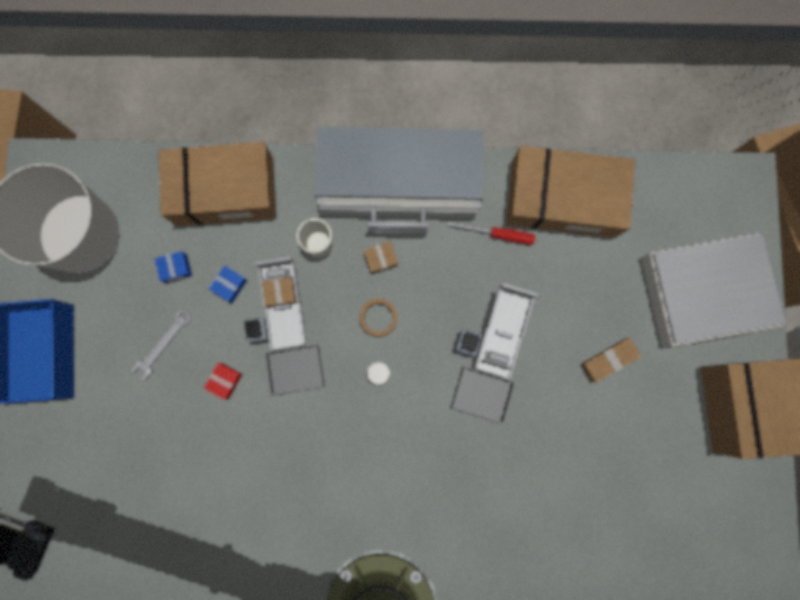

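View pics/scene.png

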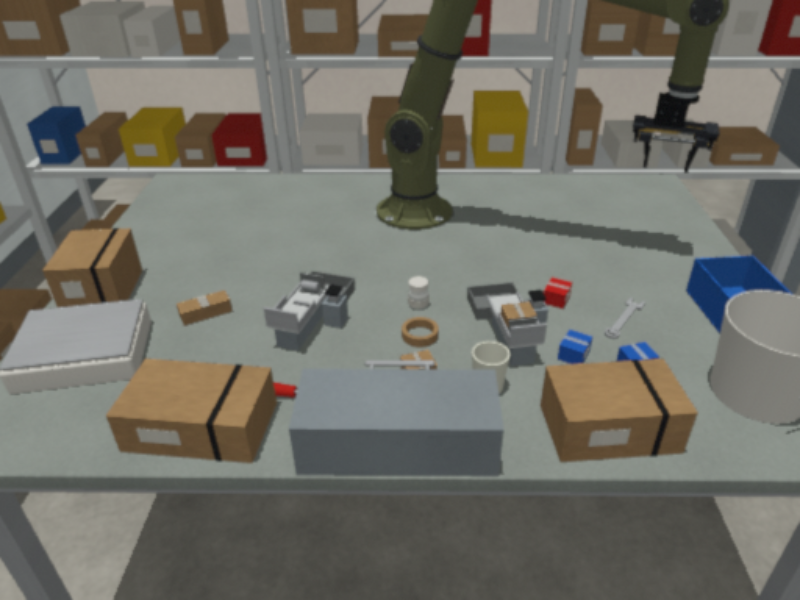

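The top view has two dispensers. The left one has a brown carton at (279,291), its key at (255,329) and its tray at (296,370), so it is the loaded one. The right one, at (505,330), has no carton and its sled is forward, so it is the empty one. Next I'll fit the loaded dispenser's pose and confirm it in a crop.

Run:
```python
from h import *
D=np.load('top.npz');im=D['im'];P=D['P']
roi=np.zeros((384,512),bool);roi[160:262,148:215]=1
z=P[...,2]; g=im.astype(int).mean(2)
print('bench z',np.median(z[250:300,250:300]))
hsv=cv2.cvtColor(im,cv2.COLOR_BGR2HSV)
def rect(m,name):
    n,l,s,c=cv2.connectedComponentsWithStats(m.astype(np.uint8)); k=1+np.argmax(s[1:,4]); m=l==k
    r=cv2.minAreaRect(P[m][:,:2].astype(np.float32)*1000); print(name,m.sum(),np.round(r[0],1),np.round(r[1],1),round(r[2],1),'z',np.median(z[m])); return m
roi[:, :160]&=True
rect(roi&(z>.05)&(z<.07)&(g>150),'deck')
car=rect(roi&(z>.09)&(z<.11)&(hsv[...,1]>60),'carton')
rect(roi&(g<75)&(z>.07)&(z<.1),'key')
rect(roi&(z>.02)&(z<.042)&(np.mgrid[:384,:512][0]>215),'tray')
cr=im[150:265,140:240];cv2.imwrite('pics/crop.png',cv2.resize(cr,None,fx=5,fy=5,interpolation=cv2.INTER_CUBIC))
```

```text
bench z 0.0004744974928583279
deck 535 [562.7 207.1] [83.7 69.6] 10.9 z 0.06089574414602028
carton 128 [631.6 200.9] [48.3 24.2] 10.2 z 0.10052905256450018
key 92 [553.5 267.8] [31.6 28.6] 13.4 z 0.08922636113906013
tray 157 [476.4 191.5] [ 90.1 111.4] 10.3 z 0.03192610875709523
```

View pics/crop.png

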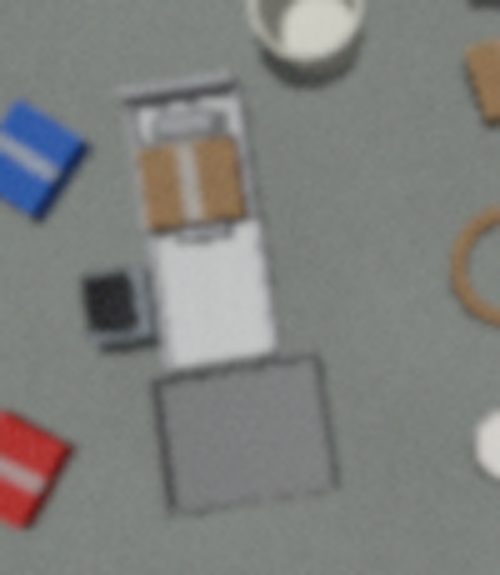

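The crop confirms it: brown carton at crop (193,183) behind the tooth at (205,235), black key at (112,303), tray in front. The yaw is about 10.2° and the origin about (604.5, 214.6) mm. The measured key position agrees with the given dimensions to within 1 mm. I'll tilt the gripper 20° so that one tip sits on the key and the other on the ledge, with the midpoint at (545, 233).

Request:
arm_command --series '[[[-37,-21,0],0],[[-74,-43,0],0],[[-111,-64,0],0],[[-148,-86,0],0],[[-186,-108,0],0]]' --grip -0.22 --grip_force 20

```text
time_s: 0.6
tool_pos: [0.3454, 0.4562, 0.2302]
tool_rot: [-180.0, -0.0, 162.0]
force: [0.2, -0.2, 0.5]
grip_width: 0.0568
grasp_force: 0.0
```

Request:
arm_command --series '[[[-37,-21,0],0],[[-74,-43,0],0],[[-111,-64,0],0],[[-148,-86,0],0],[[-186,-108,0],0]]'

```text
time_s: 1.1
tool_pos: [0.4887, 0.296, 0.2303]
tool_rot: [-180.0, -0.0, 162.0]
force: [0.7, 0.4, 1.1]
grip_width: 0.0529
grasp_force: 0.0
```

Request:
arm_command --series '[[[-25,-15,10],-0.03],[[-50,-30,25],-0.07],[[-74,-43,40],-0.11],[[-74,-43,50],-0.14],[[-74,-43,50],-0.14]]'

```text
time_s: 1.6
tool_pos: [0.5444, 0.2322, 0.1783]
tool_rot: [-179.8, -0.2, 169.9]
force: [-0.1, 0.5, -0.8]
grip_width: 0.0532
grasp_force: 0.0
```

Run:
```python
from h import *
o=env.get_obs();print({k:np.round(o[k],4) for k in('time_s','tool_pos','tool_rot','force','grip_width')})
c=viewer.calibration('wrist');print(c)
im,d=viewer.read_camera('wrist');np.savez('w.npz',im=im,d=d,p=o['tool_pos'],r=o['tool_rot'])
cv2.imwrite('pics/w1.png',cv2.resize(im,(800,600)))
```

```text
{'time_s': np.float64(1.6), 'tool_pos': array([0.5444, 0.2322, 0.1783]), 'tool_rot': array([-179.8476,   -0.1906,  169.8718]), 'force': array([-0.1131,  0.4586, -0.8098]), 'grip_width': np.float64(0.0532)}
{'K': array([[297.31863964,   0.        , 255.51592865],
       [  0.        , 297.31863964, 192.78634658],
       [  0.        ,   0.        ,   1.        ]]), 'hand_eye': array([[ 3.83359888e-05,  9.62707897e-01,  2.70542978e-01,
         7.36860751e-02],
       [ 9.99999988e-01,  4.47580224e-06, -1.57627002e-04,
        -3.72381267e-04],
       [-1.52959656e-04,  2.70542981e-01, -9.62707885e-01,
        -1.53223437e-01],
       [ 0.00000000e+00,  0.00000000e+00,  0.00000000e+00,
         1.00000000e+00]])}
```

View pics/w1.png

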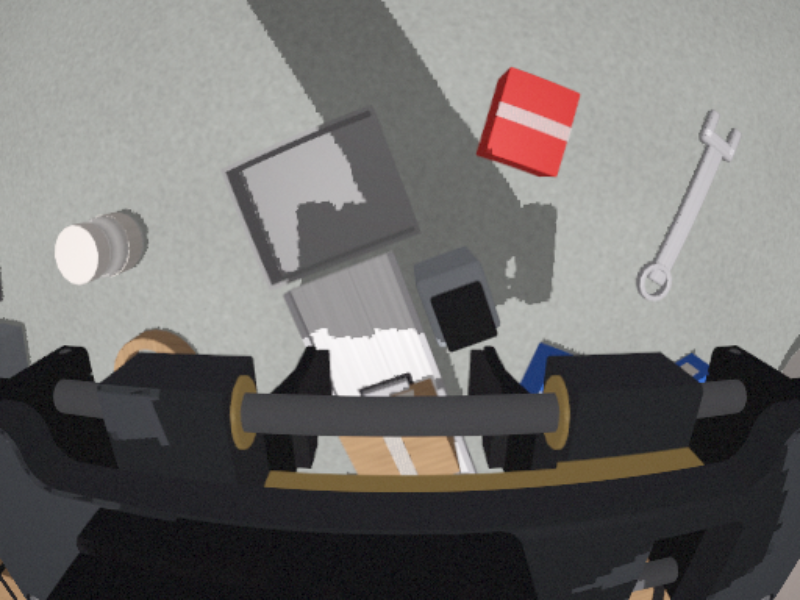

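The wrist view shows the tray at (322,195), the key pad at (463,315), and the fingertips at about (318,360) and (482,360). I'll measure these in the tool frame.

```bash
cat >> h.py <<'E'
def wcloud(d):
    c=viewer.calibration('wrist');K=c['K'];T=c['hand_eye'];f=K[0][0]
    v,u=np.mgrid[:384,:512];x=u-K[0][2];y=v-K[1][2];r=np.hypot(x,y)+1e-9;t=np.tan(r/f)
    p=np.stack([x/r*t*d,-y/r*t*d,-d],-1);return p@T[:3,:3].T+T[:3,3]
E
python3 - <<'E'
from h import *
W=np.load('w.npz');im=W['im'];d=W['d'];Pt=wcloud(d)
Rm=R.from_euler('xyz',W['r'],degrees=True).as_matrix();P=Pt@Rm.T+W['p']
g=im.astype(int).mean(2);z=P[...,2]
a=np.deg2rad(10.2);o=np.array([.6045,.2146]);M=np.array([[np.cos(a),-np.sin(a)],[np.sin(a),np.cos(a)]])
def rect(m,name):
    n,l,s,c=cv2.connectedComponentsWithStats(m.astype(np.uint8));m=l==1+np.argmax(s[1:,4])
    r=cv2.minAreaRect(P[m][:,:2].astype(np.float32)*1000);q=(np.array(r[0])/1000-o)@M*1000
    print(name,m.sum(),np.round(r[0],1),np.round(r[1],1),round(r[2],1),'z',np.median(z[m]),'disp',q.round(1))
ok=(d>0)
roi=np.zeros_like(ok);roi[175:228,265:322]=1
rect(ok&roi&(g<45)&(z>.08)&(z<.095),'key')
roi[:]=0;roi[60:195,140:275]=1
rect(ok&roi&(z>.02)&(z<.045),'tray')
# fingers: tool-frame points near tip
for s in(-1,1):
    m=ok&(Pt[...,2]>-.03)&(Pt[...,2]<.012)&(Pt[...,1]*s>.01)&(Pt[...,1]*s<.06)&(abs(Pt[...,0])<.03)
    q=Pt[m]*1000;print('finger',s,len(q),np.percentile(q,[1,50,99],0).round(1).tolist())
    for lo in(-30,-20,-10,0,5):
        k=q[(q[:,2]>lo)&(q[:,2]<lo+(10 if lo<0 else 5))]
        if len(k):print(lo,len(k),k.min(0).round(1),k.max(0).round(1))
E
```

```text
key 1207 [554.4 266.4] [33.5 28.9] 10.6 z 0.08698449059108973 disp [-40.2  59.9]
tray 1569 [476.8 188.9] [ 91.3 111. ] 10.1 z 0.030643764812268465 disp [-130.2   -2.6]
finger -1 779 [[-7.5, -37.9, -29.5], [9.4, -30.3, -12.1], [11.3, -26.6, 8.6]]
-30 211 [ -9.9 -39.  -29.8] [ 11.6 -26.9 -20. ]
-20 222 [  0.5 -37.  -19.9] [ 11.5 -26.6 -10. ]
-10 181 [ -4.1 -36.1 -10. ] [ 11.3 -26.6  -0.1]
0 91 [ -7.2 -35.7   0. ] [ 11.2 -26.4   4.9]
5 74 [ -8.4 -35.6   5.1] [ 11.1 -26.6   9.5]
finger 1 776 [[-7.5, 25.9, -29.6], [9.4, 29.6, -12.1], [11.4, 37.3, 8.3]]
-30 210 [-10.4  26.2 -30. ] [ 11.5  38.3 -20. ]
-20 218 [  1.1  25.9 -20. ] [ 11.6  36.9 -10.1]
-10 188 [ -4.3  25.9 -10. ] [11.5 35.4 -0. ]
0 89 [-7.  25.8  0. ] [11.  34.9  4.9]
5 70 [-9.3 25.8  5. ] [11.4 35.   9.7]
```

The fingertips are about 9 mm thick with centres at ±31 mm. At the current pose the key finger lands at about (-45,58) and the stop finger at about (-67,0) in the dispenser frame. The stop's back edge is near x = -56, which gives about 56 mm of travel. That is good, so I'll descend to just above the key.

Request:
arm_command --series '[[[0,0,25],0],[[0,0,50],0],[[0,0,70],0],[[0,0,77],0],[[0,0,77],0]]'

```text
time_s: 2.15
tool_pos: [0.5444, 0.2344, 0.1032]
tool_rot: [-180.0, -0.1, 170.0]
force: [0.2, -1.0, -0.5]
grip_width: 0.053
grasp_force: 0.0
```

Run:
```python
from h import *
im,_=viewer.read_camera('scene');cv2.imwrite('pics/s2.png',cv2.resize(im[160:260,270:400],(780,600)))
o=env.get_obs();print(o['tool_pos'],o['force'],o['grip_width'])
```

```text
[0.54523388 0.23450816 0.10431794] [0.1273459  0.85833331 0.30898108] 0.05283296953516396
```

View pics/s2.png

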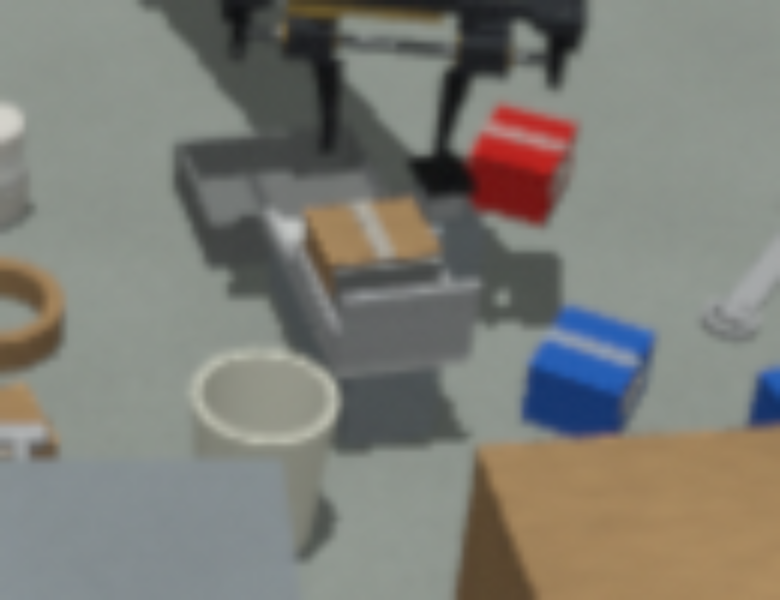

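In the crop the key finger (440,155) is over the black pad (440,172) and the other finger (328,145) is over the ledge ahead of the carton (375,230). The tip is at about z = 96 mm, so I'll press now.

Request:
arm_command --series '[[[0,0,7],0],[[0,0,13],0],[[0,0,19],0],[[0,0,19],0],[[0,0,19],0]]'

```text
time_s: 2.7
tool_pos: [0.5461, 0.2345, 0.0856]
tool_rot: [179.9, 0.1, 170.0]
force: [0.2, 1.2, 5.1]
grip_width: 0.053
grasp_force: 4.0
```

Request:
arm_command --series '[[[0,0,0],0],[[0,0,0],0],[[0,0,0],0],[[0,0,0],0],[[0,0,0],0]]'

```text
time_s: 3.2
tool_pos: [0.546, 0.2344, 0.0856]
tool_rot: [179.9, 0.1, 170.0]
force: [1.6, 1.4, 6.1]
grip_width: 0.0533
grasp_force: 4.0
```

Run:
```python
from h import *
F=[];Z=[]
for i in range(4):
    im,_=viewer.read_camera('scene');o=env.get_obs();F.append(o['force']);Z.append(o['tool_pos'])
cv2.imwrite('pics/s3.png',cv2.resize(im[160:260,270:400],(780,600)))
print(np.mean(F,0),np.mean(Z,0),o['time_s'])
im,d,P=cloud('top')
hsv=cv2.cvtColor(im,cv2.COLOR_BGR2HSV);m=(P[...,2]>.09)&(P[...,2]<.11)&(hsv[...,1]>60)
m[:160]=0;m[262:]=0;m[:,:148]=0;m[:,215:]=0
q=(P[m][:,:2]-[.6045,.2146]);a=np.deg2rad(10.2);M=np.array([[np.cos(a),-np.sin(a)],[np.sin(a),np.cos(a)]])
print(m.sum(),np.percentile(q@M*1000,[1,50,99],0))
im,d=viewer.read_camera('wrist');cv2.imwrite('pics/w3.png',cv2.resize(im,(800,600)))
```

```text
[1.25136835 1.09837876 5.4576122 ] [0.54596938 0.23438969 0.0856195 ] 3.4
63 [[-29.0211014  -30.35712271]
 [-14.53276986 -18.00521801]
 [ -5.50100384  25.61664493]]
```

View pics/s3.png

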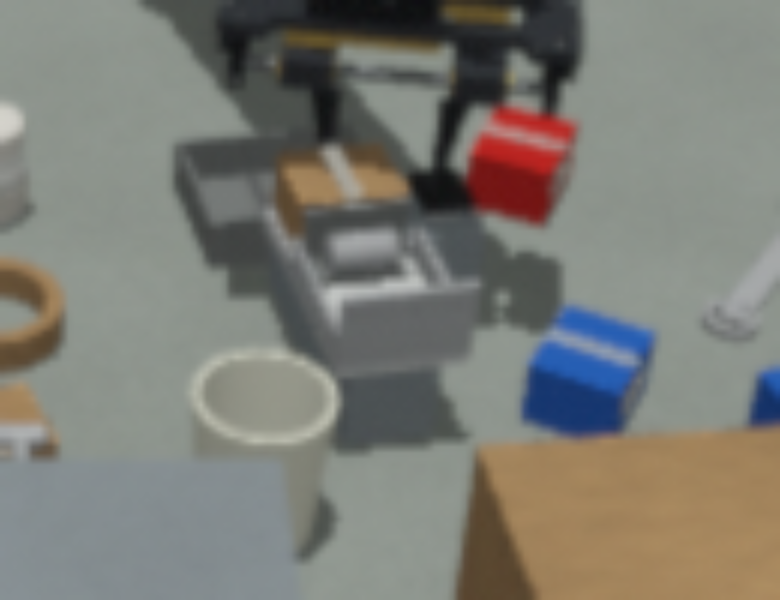

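View pics/w3.png

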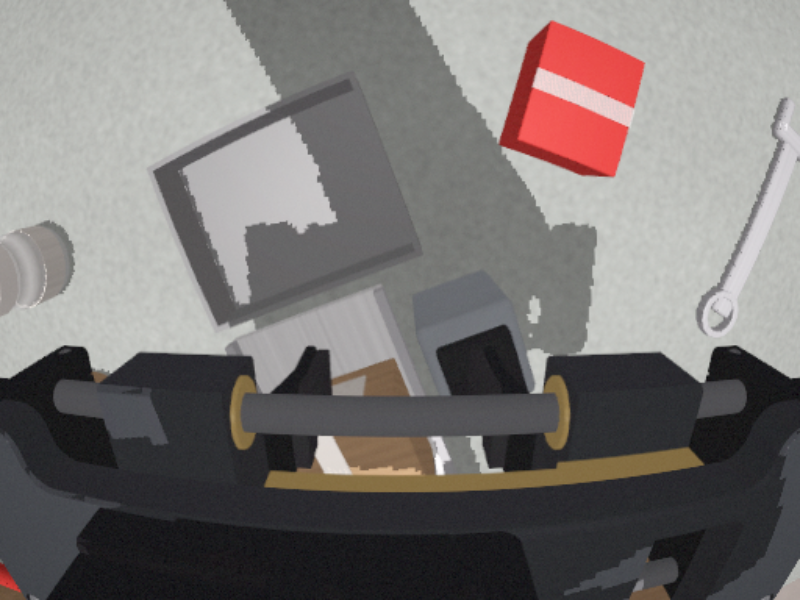

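The scene crop shows the carton at (345,175), level and resting against the stop finger (328,120), with the sled behind it. The wrist view shows the front of the ledge still clear ahead of the carton and the key finger on the pad. The carton's back face is at about x = -5.5 mm, so it has travelled about 55 mm. The key is about 10.4 mm down, and the 5.5 N force agrees with that. I'll hand the job in.

```bash
python3 -c "
from cell import env
print(env.sign_off())"
```

```text
the job is handed in; nothing more can be done
None
```

The job is handed in: the carton rests against my finger on the ledge, about 55 mm out from its start, with the loaded dispenser's key held about 10 mm down and nothing else touched.

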